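# Clamp a drying slat in the scraping jig

### The arm

A 6-joint arm with a two-finger parallel gripper is mounted at the origin on the work surface. World frame = base frame: x ahead of the robot, y to its left, z up, the work surface at z = 0. Lengths are in m, angles in rad, forces in N, time in s.
With the tool pointing down it reaches from about 0.3 to 0.875 m from the base axis. Payload 6.4 kg.
Tool frame: the origin (TCP) lies at the very end of the fingers, on their centre line; the grasp point (between the pads) lies tcp_to_grasp behind it (tcp_to_grasp is the distance from the TCP to the grasp point, in m); z points along the fingers, y is the direction in which the jaws open and shut (so a half turn about z gives the same grasp; the last joint's range is limited). The gripper opens to 85 mm and grips with 20 to 120 N. Pads are 22 mm wide; open, the fingers measure 114 mm over their backs; the gripper's body (76 mm by 85 mm) begins 54 mm behind the grasp point. The pads swing forward as they close: fully open they stand 13 mm farther back than shut.
Start: joints at [-1.4, 0.181, 1.607, -0, 1.354, -0.206], TCP at [0.212, -0.535, 0.231] pointing down, gripper open.
Joint ranges: [-2.99, 2.99], [-0.89, 2.07], [0.3, 2.58], [-1.14, 4.28], [0, 2.63], [-3.12, 3.12]. Speed limits (rad/s): [2.57, 2.57, 3.01, 3.14, 3.14, 3.14].

### API

Orientations are given as a unit quaternion [w, x, y, z].
In Python, from bench import get_obs, camera, hand_in, tcp_to_grasp gives the robot as it stands.
- The arm moves only by the shell command python3 -m inch 'ROWS' [OPENING]. ROWS is JSON, a list of rows, each an object with "delta_pos": the shift along the tool's x, y, z in cm, a list of three; "rotation": the turn, a rotation vector about the tool's x, y, z in rad, a list of three. In form: [{"delta_pos": [x, y, z], "rotation": [rx, ry, rz]}, ...]. A call has 1 to 10 rows; each row shifts and turns the commanded pose from where the row before left it, along the tool's axes as they then stand; what a row does not reach is not made up. A row lasts 1/10 s, in which the tool goes at most 50 mm and 8.59 degrees, less where a joint would pass 70% of its speed; a pose out of reach is approached as far as the arm can. A call is refused whole if a number of a shift passes 5 or a number of a turn 0.15, either way. A call with a gripper value outside its range is refused whole. OPENING is the finger opening in cm, from 0 to 8.54, set as the call begins (- or left out, the last holds). The fingers move at their own pace and stop on an object; the grip force is fixed at half the most. Time passes only in rows, so rows that do not move let the fingers close. It gives the time, the measured TCP pose, the force and the opening at its end, in the units of the state.
- get_obs(): the state, without advancing time (a new reading comes with each control period).
- camera(name): name is "side" or "top"; returns a dict with "color" (420x560x3 uint8, red, green, blue), "vfov" (degrees; the focal length in pixels is half the picture's height over the tangent of half this angle, whatever the lens; pixels are square), "cx", "cy" (the principal point, pixels), "eye" and "orientation" of the camera in the world. Camera axes: x right, y down, z forward; pixel columns grow to the right and rows downward; lengths in m; the calibration is good to about 2 mm. A picture is of the moment at which its call begins. There is no depth.
- hand_in(): hands the job in, once; it reports no verdict.
The state is a dict: "time_s": time; "q": joint angles; "dq": joint speeds; "joint_efforts": joint torques, N m; "eef_pos": TCP position; "eef_rot": TCP orientation; "wrist_force": force on the tool from outside, world axes, zero at the start; "torque": the same for the moment, N m; "opening": opening from 0.0 (shut) to 1.0 (fully open).
Only numpy, scipy, OpenCV 4.12 (cv2) and the standard library are available. Lean on these libraries where they do the work, as an engineer would, in place of code of your own. Each camera call takes 0.05 s, during which the arm holds its last target.

### The job

On the dark wooden jig, push the short wooden slat along its channel until its far end is fully home against the end stop, and then push the handle of the toggle clamp over past its dead point until it snaps into lock and the pad holds the slat down. Only push, with the fingertips or the outside of the fingers: lift or carry nothing, and leave the two bowls, the bottle and the brush where they are. Finish with the hand clear of everything.

Things in the scene. Friction and masses are not known exactly. Their poses are not given: they have to be found in the camera images.
- fixture: Jig fixed to the bench: dark wood board 270 x 170 x 18 mm with a straight channel. Origin on the bench surface, under the channel's middle line; board spans x -155..115, y -65..105 mm. x runs along the channel to the end stop, away from the robot; y to the clamp's side; z up. Two rails 12 mm wide, tops at z 32 mm, span x -50..85 mm, inner faces at y +-32 mm. Place and yaw vary.
- stop_face (a point): Middle of the end stop's face that the slat meets, at (80, 0, 25) mm in the jig's frame, axes as the jig's. The stop is a block 88 mm wide, 20 mm thick, top at z = 40 mm.
- slat: Loose pale wooden slat, 140 (x) x 60 (y) x 14 mm, 0.06 to 0.13 kg, lying in the channel flush with the rails, 2 mm play each side. Origin: centre of its underside, on the board (18 mm above the bench). Its near end, 70 mm behind the origin, is free outside the rails. Starts 20 to 45 mm short of the stop; home is origin at x = 10 mm in the jig's frame. It slides with about 1 N.
- clamp: Steel toggle clamp fixed on the board beside the channel; its x along the jig varies. Foot 50 x 50 mm, cheeks 46 mm high. Origin: centre of the foot's underside, on top of the board; axes as the jig's. On its -y side a 65 mm hold-down arm with a sprung rubber pad: open, it stands up 60 deg over the channel, up to 110 mm above the origin; it swings down on the slat as the handle goes over.
- lever_pivot (a point): Centre of the handle's hinge, 16 mm to +y and 42 mm above the clamp's origin. Axes as the jig's; the hinge axis is along x.
- lever_grip (a point): Point on the axis of the handle's black round grip, 85 mm from the hinge; moves with the handle. The handle is a straight bar, 105 mm long from hinge to the centre of its round end; the grip is 20 mm in diameter from 45 mm out to the end.
- lever (a joint): Handle angle, rad. 0 = open: upright, leaning 0.1 rad to -y (over the slat). It grows as its top is pushed to +y and down; lean from upright to +y = value - 0.1. A spring returns it to 0 if let go before the dead point at 1.25 (at most about 12 N at the grip, none at the dead point). Past that it snaps by itself to lock at 1.50, nearly level, pointing +y, and stays.
- bowl: Bystander: red lacquered bowl, 112 mm across, 62 mm high, on the bench on the jig's -y side. Origin: centre of its underside.
- blank: Bystander: dark unlacquered bowl, 104 mm across, 58 mm high, on the bench beyond the jig's far end, on the clamp's side. Origin: centre of its underside.
- bottle: Bystander: small amber bottle, 56 mm across, 130 mm high, on the bench on the +y side near the jig's near end. Origin: centre of its underside.
- brush: Bystander: brush lying on the bench beyond the jig's end stop. Origin: middle of its underside.

How it is judged:
By the outcome, as a careful person would: the job done as asked, in the order asked, and still so for the second after the job is handed in, with the robot touching nothing.
It also fails if it takes over 45 s, if anything falls off the work surface, if the arm or the gripper's body presses on something with over 40 N, if the wrist force passes 120 N, or if a joint passes its speed limit or range.

## Working session

There is one attempt and no reset: what is moved stays moved. The work goes in short steps, Python scripts to look and compute and a shell command to move; the robot and the scene stay as the last step left them, time stands still between calls to the robot, and variables do not carry over. Pictures are saved under pics/ and viewed, and the job is handed in when it is done.

```bash
mkdir -p pics; ls; python3 - <<'E'
from bench import *
import bench,cv2
o=get_obs()
for k in o: print(k,o[k])
print(tcp_to_grasp)
for n in("side","top"):
    c=camera(n); cv2.imwrite(f"pics/{n}0.png",c["color"][:,:,::-1]); print(n,{k:c[k] for k in c if k!="color"})
E
```

```text
pics
time_s 0.0
q [-1.40027450e+00  1.81570014e-01  1.60801567e+00 -1.58471064e-05
  1.35377771e+00 -2.06317981e-01]
dq [ 0.00252906  0.00034042  0.00069374 -0.00127332 -0.00067447  0.00109497]
joint_efforts [ 5.31089199e-07 -4.44868970e+01 -3.51339912e+01 -2.14681331e-04
  9.31980408e-03 -6.94268152e-06]
eef_pos [ 0.21149685 -0.53409608  0.23036415]
eef_rot [-8.85362050e-04  9.82300718e-01  1.87308608e-01  8.11054899e-06]
wrist_force [-0.50937366 -0.75759254 -0.15343354]
torque [0.03352332 0.00959425 0.02391396]
opening 1.0020202268358416
0.0187
side {'vfov': 56.00783298556999, 'cx': 278.65922803758775, 'cy': 207.34650885612538, 'eye': array([0.2934235 , 0.39414355, 0.6053601 ]), 'orientation': array([ 0.12795048, -0.30080488,  0.87643952, -0.35355179])}
top {'vfov': 44.968728239101914, 'cx': 283.82178814753473, 'cy': 212.34363334332315, 'eye': array([0.3711282 , 0.0299079 , 1.14074136]), 'orientation': array([ 0.07943841, -0.68537754,  0.71842092, -0.08842251])}
```

View pics/side0.png

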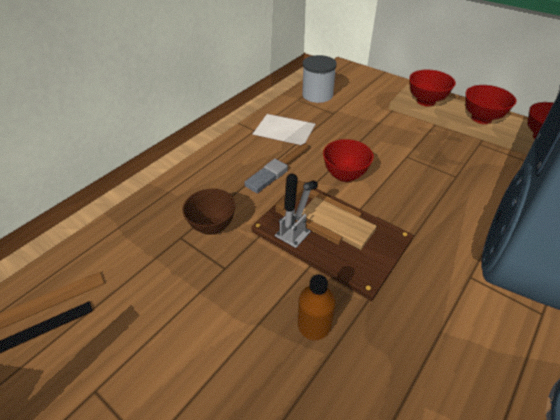

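View pics/top0.png

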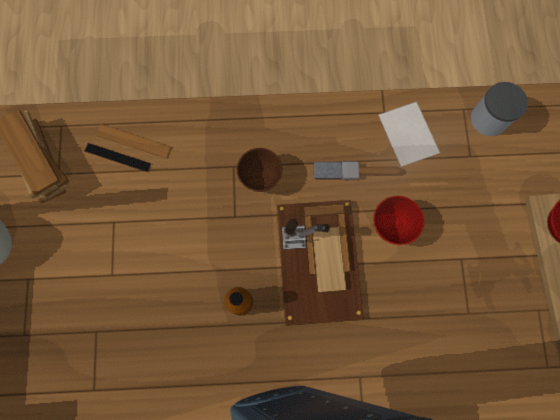

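The side view shows the jig at about (330,240) and the top view at about (320,262). The clamp is on the left of the jig, with the handle at (292,190) in the side view. I'll enlarge both.

```bash
python3 - <<'E'
import cv2
a=cv2.imread("pics/top0.png")[190:335,260:380]; cv2.imwrite("pics/top0c.png",cv2.resize(a,None,fx=4,fy=4,interpolation=cv2.INTER_CUBIC))
a=cv2.imread("pics/side0.png")[165:300,240:420]; cv2.imwrite("pics/side0c.png",cv2.resize(a,None,fx=4,fy=4,interpolation=cv2.INTER_CUBIC))
E
```

```text
(no output)
```

View pics/top0c.png

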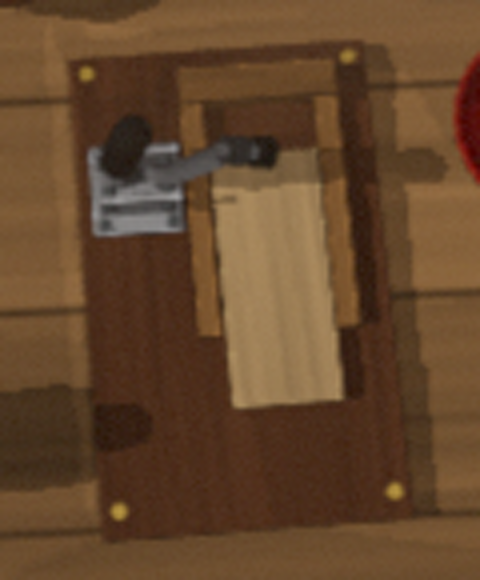

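View pics/side0c.png

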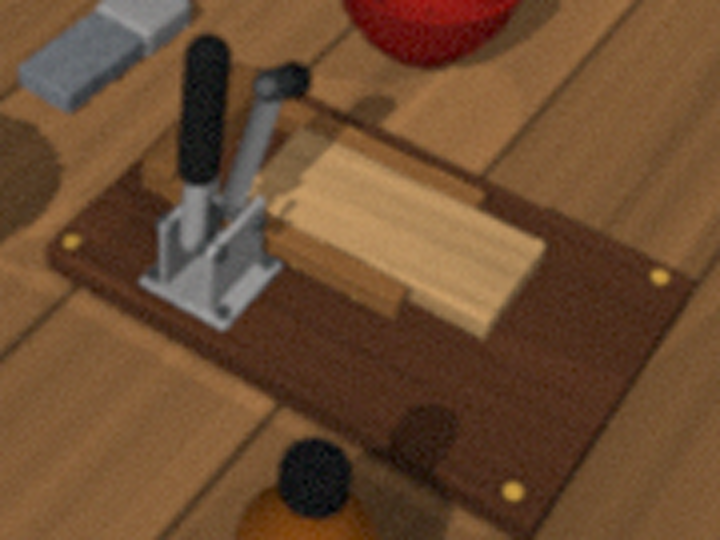

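```bash
cat > h.py <<'E'
import numpy as np,cv2
from bench import *
from scipy.spatial.transform import Rotation as R
from scipy.optimize import least_squares
def cam(n):
    c=camera(n); w,x,y,z=c["orientation"]; M=R.from_quat([x,y,z,w]).as_matrix()
    f=210/np.tan(np.radians(c["vfov"]/2)); return dict(c,M=M,f=f)
def proj(c,P):
    p=(np.atleast_2d(P)-c["eye"])@c["M"]; return p[:,:2]/p[:,2:]*c["f"]+[c["cx"],c["cy"]]
def ray(c,uv,z):
    d=c["M"]@np.array([(uv[0]-c["cx"])/c["f"],(uv[1]-c["cy"])/c["f"],1]); return c["eye"]+d*(z-c["eye"][2])/d[2]
def J(p,X): # jig mm->world
    X=np.atleast_2d(X)/1000.; c,s=np.cos(p[2]),np.sin(p[2])
    return np.c_[p[0]+c*X[:,0]-s*X[:,1],p[1]+s*X[:,0]+c*X[:,1],X[:,2]]
def Ji(p,W):
    c,s=np.cos(p[2]),np.sin(p[2]); d=np.asarray(W)[:2]-p[:2]
    return np.array([c*d[0]+s*d[1],-s*d[0]+c*d[1],W[2]])*1000
tc=lambda u:np.array(u)/4.+[260,190]-.375
sc=lambda u:np.array(u)/4.+[240,165]-.375
E
python3 - <<'E'
from h import *
T,S=cam("top"),cam("side")
X=[[115,105,18],[115,-65,18],[-155,-65,18],[-155,105,18]]
tu=np.array([tc(u) for u in[(70,60),(363,42),(412,515),(103,540)]])
su=np.array([sc(u) for u in[(50,250),(695,283),(530,535)]])
f=lambda p:np.r_[(proj(T,J(p,X))-tu).ravel(),(proj(S,J(p,[X[0],X[2],X[3]]))-su).ravel()]
r=least_squares(f,[.35,-.1,0]);p=r.x;print(p,np.round(r.fun,1));np.save("p.npy",p)
print("slat near",[Ji(p,ray(T,tc(u),.032)).round(1) for u in[(233,408),(343,400)]],[Ji(p,ray(S,sc(u),.032)).round(1) for u in[(545,243),(487,322)]])
print("foot",[Ji(p,ray(T,tc(u),.022)).round(1) for u in[(90,150),(180,143),(185,232),(95,237)]])
print("stop top",[Ji(p,ray(T,tc(u),.040)).round(1) for u in[(180,100),(335,94)]])
print("rails end",[Ji(p,ray(T,tc(u),.032)).round(1) for u in[(198,335),(220,333),(337,327),(358,325)]])
print("bottle",ray(T,(238,300),.13),ray(S,(318,285),.13))
print("bowl",ray(T,(399,220),.062), "blank",ray(T,(260,170),.058))
E
```

```text
[ 0.55024626 -0.08245524  0.01977951] [-0.7 -0.5  0.1 -0.7  0.1  1.  -0.9  0.2 -1.6 -0.8  1.1  0.1  1.  -1. ]
slat near [array([-90.1,  28.2,  32. ]), array([-89.8, -31.8,  32. ])] [array([-87.1, -31.7,  32. ]), array([-88.2,  27.9,  32. ])]
foot [array([59.7, 95.8, 22. ]), array([60.3, 44.8, 22. ]), array([ 9.5, 46. , 22. ]), array([10. , 96.3, 22. ])]
stop top [array([81. , 44.1, 40. ]), array([ 78.7, -42.6,  40. ])]
rails end [array([-49.4,  44. ,  32. ]), array([-49.1,  31.9,  32. ]), array([-50.1, -32.3,  32. ]), array([-49.8, -43.9,  32. ])]
bottle [0.44292181 0.10951892 0.13      ] [0.4449929  0.12051399 0.13      ]
bowl [ 0.60358944 -0.24066147  0.062     ] blank [0.73334604 0.05832064 0.058     ]
```

Both views agree on the pose. The jig is at (0.550, -0.082) with yaw 0.020, the clamp origin is at jig (35, 70.5), and the slat's near end is at x≈-89, so it is about 29 mm short. Next I'll shut the fingers, align them and go behind the slat.

```bash
python3 -m inch '[{"delta_pos":[0,0,0],"rotation":[0,0,0.12]},{"delta_pos":[0,0,0],"rotation":[0,0,0.12]},{"delta_pos":[0,0,0],"rotation":[0,0,0.117]}]' 0
python3 -m inch '[{"delta_pos":[2.17,-4.43,0],"rotation":[0,0,0]},{"delta_pos":[2.17,-4.43,0],"rotation":[0,0,0]},{"delta_pos":[2.17,-4.43,0],"rotation":[0,0,0]},{"delta_pos":[2.17,-4.43,0],"rotation":[0,0,0]},{"delta_pos":[2.17,-4.43,0],"rotation":[0,0,0]},{"delta_pos":[2.17,-4.43,0],"rotation":[0,0,0]},{"delta_pos":[2.17,-4.43,0],"rotation":[0,0,0]},{"delta_pos":[2.17,-4.43,0],"rotation":[0,0,0]},{"delta_pos":[2.17,-4.43,0],"rotation":[0,0,0]},{"delta_pos":[2.17,-4.43,0],"rotation":[0,0,0]}]'
cat > st.py <<'E'
from h import *
p=np.load("p.npy");o=get_obs()
w,x,y,z=o["eef_rot"];M=R.from_quat([x,y,z,w]).as_matrix()
print("t",round(o["time_s"],2),"jig",Ji(p,o["eef_pos"]).round(1),"F",np.round(o["wrist_force"],1),"open",round(o["opening"],2))
c,s=np.cos(p[2]),np.sin(p[2]);print("toolaxes in jig (cols)\n",(np.array([[c,s,0],[-s,c,0],[0,0,1]])@M).round(3))
E
python3 st.py
```

```text
time_s: 0.5
eef_pos: [0.2116, -0.5345, 0.231]
eef_rot: [-0.0, 1.0, 0.007, -0.0]
wrist_force: [-0.0, -1.0, -0.1]
opening: 0.513
time_s: 1.5
eef_pos: [0.4202, -0.0855, 0.2316]
eef_rot: [0.0, 1.0, 0.01, 0.0]
wrist_force: [0.7, -0.4, -0.4]
opening: 0.001
t 1.5 jig [-130.1   -0.5  231.6] F [ 0.7 -0.4 -0.4] open 0.0
toolaxes in jig (cols)
 [[ 1.    -0.     0.001]
 [-0.    -1.    -0.   ]
 [ 0.001  0.    -1.   ]]
```

```bash
python3 -m inch '[{"delta_pos":[0,0.13,4.3],"rotation":[0,0,0]},{"delta_pos":[0,0,4.3],"rotation":[0,0,0]},{"delta_pos":[0,0,4.3],"rotation":[0,0,0]},{"delta_pos":[0,0,3.9],"rotation":[0,0,0]},{"delta_pos":[0,0,2.6],"rotation":[0,0,0]},{"delta_pos":[0,0,1.2],"rotation":[0,0,0]},{"delta_pos":[0,0,0],"rotation":[0,0,0]}]' 
python3 st.py
python3 - <<'E'
from h import *
a=cam("top")["color"][190:380,240:400,::-1]; b=cam("side")["color"][150:300,240:430,::-1]
cv2.imwrite("pics/t1.png",cv2.resize(a,None,fx=3,fy=3,interpolation=2)); cv2.imwrite("pics/s1.png",cv2.resize(b,None,fx=4,fy=4,interpolation=2))
E
```

```text
time_s: 2.2
eef_pos: [0.4187, -0.0882, 0.0241]
eef_rot: [-0.001, 1.0, 0.01, -0.002]
wrist_force: [-1.5, -0.4, 0.7]
opening: -0.002
t 2.2 jig [-131.7   -3.1   24.1] F [-1.5 -0.4  0.7] open -0.0
toolaxes in jig (cols)
 [[ 1.    -0.    -0.003]
 [-0.    -1.     0.002]
 [-0.003 -0.002 -1.   ]]
```

View pics/s1.png

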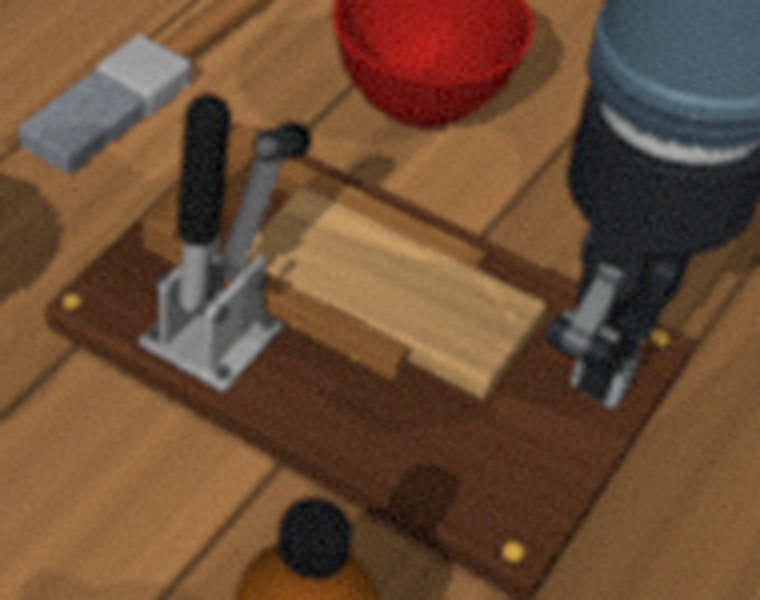

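The shut fingers stand behind the slat (tip at about (605,395) in the crop), clear of everything. Now I'll push.

```bash
python3 -m inch '[{"delta_pos":[1.2,-0.05,0],"rotation":[0,0,0]},{"delta_pos":[1.2,0,0],"rotation":[0,0,0]},{"delta_pos":[0.6,0,0],"rotation":[0,0,0]},{"delta_pos":[0.6,0,0],"rotation":[0,0,0]},{"delta_pos":[0.6,0,0],"rotation":[0,0,0]},{"delta_pos":[0.6,0,0],"rotation":[0,0,0]},{"delta_pos":[0.5,0,0],"rotation":[0,0,0]}]' 
python3 st.py
python3 -m inch '[{"delta_pos":[0.3,0,0],"rotation":[0,0,0]},{"delta_pos":[0,0,0],"rotation":[0,0,0]}]' 
python3 st.py
```

```text
time_s: 3.0
eef_pos: [0.4732, -0.0871, 0.0252]
eef_rot: [-0.0, 1.0, 0.01, -0.0]
wrist_force: [-0.8, -0.8, 0.1]
opening: -0.001
t 3.0 jig [-77.1  -3.2  25.2] F [-0.8 -0.8  0.1] open -0.0
toolaxes in jig (cols)
 [[ 1.  0. -0.]
 [ 0. -1.  0.]
 [-0. -0. -1.]]
time_s: 3.2
eef_pos: [0.4762, -0.0872, 0.0253]
eef_rot: [0.0, 1.0, 0.01, 0.0]
wrist_force: [0.6, 0.3, -0.1]
opening: 0.003
t 3.2 jig [-74.1  -3.3  25.3] F [ 0.6  0.3 -0.1] open 0.0
toolaxes in jig (cols)
 [[ 1.  0.  0.]
 [ 0. -1. -0.]
 [ 0.  0. -1.]]
```

```bash
python3 -m inch '[{"delta_pos":[0.2,0,0],"rotation":[0,0,0]},{"delta_pos":[0,0,0],"rotation":[0,0,0]}]' ; python3 -m inch '[{"delta_pos":[0.15,0,0],"rotation":[0,0,0]},{"delta_pos":[0,0,0],"rotation":[0,0,0]}]' 
python3 st.py
python3 - <<'E'
from h import *
a=cam("top")["color"][190:380,240:400,::-1]; b=cam("side")["color"][150:300,240:430,::-1]
cv2.imwrite("pics/t2.png",cv2.resize(a,None,fx=3,fy=3,interpolation=2)); cv2.imwrite("pics/s2.png",cv2.resize(b,None,fx=4,fy=4,interpolation=2))
E
```

```text
time_s: 3.4
eef_pos: [0.4778, -0.0871, 0.0253]
eef_rot: [-0.0, 1.0, 0.01, 0.0]
wrist_force: [0.1, 0.0, -0.2]
opening: -0.001
time_s: 3.6
eef_pos: [0.4793, -0.0871, 0.0253]
eef_rot: [0.0, 1.0, 0.01, 0.0]
wrist_force: [-0.4, -0.1, -0.7]
opening: 0.002
t 3.6 jig [-71.   -3.3  25.3] F [-0.4 -0.1 -0.7] open 0.0
toolaxes in jig (cols)
 [[ 1. -0.  0.]
 [-0. -1. -0.]
 [ 0.  0. -1.]]
```

View pics/s2.png

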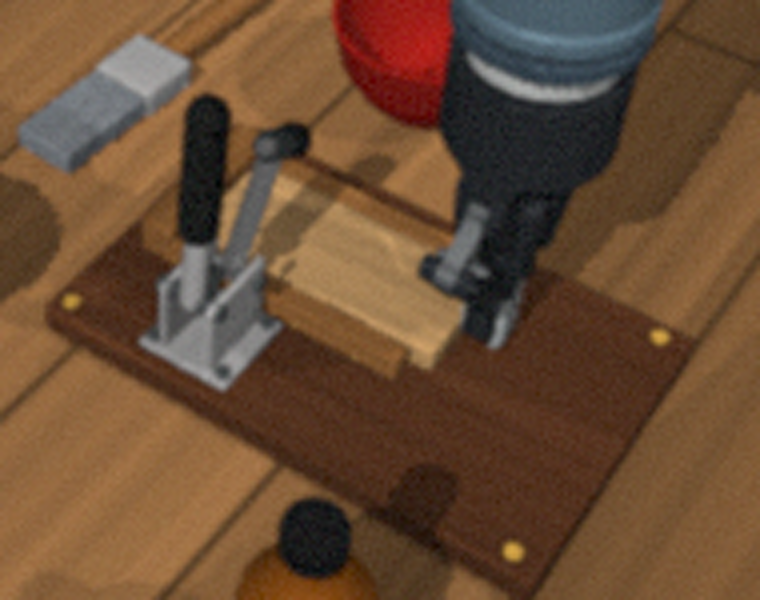

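View pics/t2.png

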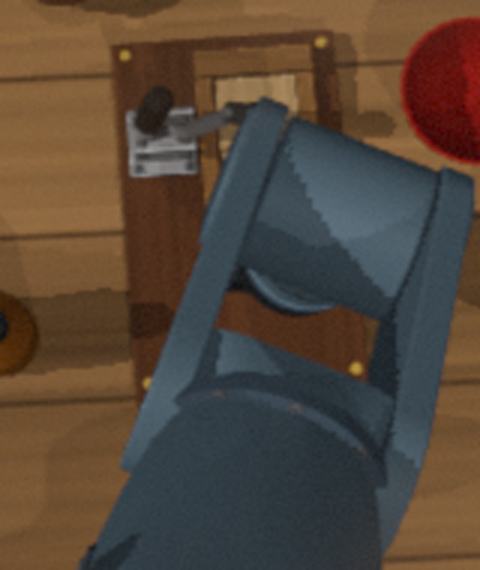

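The slat's far end, at row 77 of the top crop, is almost at the stop. I'll keep pushing gently until the force rises.

```bash
for i in 1; do python3 -m inch '[{"delta_pos":[0.1,0,0],"rotation":[0,0,0]},{"delta_pos":[0,0,0],"rotation":[0,0,0]}]'; python3 -m inch '[{"delta_pos":[0.1,0,0],"rotation":[0,0,0]},{"delta_pos":[0,0,0],"rotation":[0,0,0]}]' ; done; python3 st.py
```

```text
time_s: 3.9
eef_pos: [0.4804, -0.0871, 0.0253]
eef_rot: [-0.0, 1.0, 0.01, 0.0]
wrist_force: [-0.7, -0.4, -0.0]
opening: -0.002
time_s: 4.1
eef_pos: [0.4806, -0.087, 0.0252]
eef_rot: [-0.0, 1.0, 0.01, -0.001]
wrist_force: [-3.9, -0.5, 3.2]
opening: -0.0
t 4.1 jig [-69.7  -3.2  25.2] F [-3.9 -0.5  3.2] open -0.0
toolaxes in jig (cols)
 [[ 1.     0.    -0.002]
 [ 0.    -1.     0.   ]
 [-0.002 -0.    -1.   ]]
```

```bash
python3 -m inch '[{"delta_pos":[0.1,0,0],"rotation":[0,0,0]},{"delta_pos":[0,0,0],"rotation":[0,0,0]},{"delta_pos":[0,0,0],"rotation":[0,0,0]}]'; python3 st.py
```

```text
time_s: 4.4
eef_pos: [0.4807, -0.0869, 0.025]
eef_rot: [-0.0, 1.0, 0.01, -0.002]
wrist_force: [-7.3, -1.8, 6.3]
opening: -0.007
t 4.4 jig [-69.6  -3.1  25. ] F [-7.3 -1.8  6.3] open -0.01
toolaxes in jig (cols)
 [[ 1.     0.    -0.004]
 [ 0.    -1.     0.001]
 [-0.004 -0.001 -1.   ]]
```

The force rose to 7 N with the tip stopped at x=-69.6, so the slat is home. I'll retreat, rise and check.

```bash
python3 -m inch '[{"delta_pos":[-1,0,0],"rotation":[0,0,0]},{"delta_pos":[-3,0,0],"rotation":[0,0,0]},{"delta_pos":[-2,0,-1],"rotation":[0,0,0]},{"delta_pos":[0,0,-4],"rotation":[0,0,0]},{"delta_pos":[0,0,-4],"rotation":[0,0,0]},{"delta_pos":[0,0,-4],"rotation":[0,0,0]},{"delta_pos":[0,0,-4],"rotation":[0,0,0]},{"delta_pos":[0,0,-3],"rotation":[0,0,0]},{"delta_pos":[0,0,0],"rotation":[0,0,0]}]'; python3 st.py
python3 - <<'E'
from h import *
print(get_obs()["q"])
a=cam("top")["color"][190:380,240:400,::-1]; b=cam("side")["color"][150:300,240:430,::-1]
cv2.imwrite("pics/t3.png",cv2.resize(a,None,fx=3,fy=3,interpolation=2)); cv2.imwrite("pics/s3.png",cv2.resize(b,None,fx=4,fy=4,interpolation=2))
E
```

```text
time_s: 5.3
eef_pos: [0.425, -0.0894, 0.2301]
eef_rot: [0.002, 1.0, 0.01, 0.005]
wrist_force: [1.0, -0.7, 0.1]
opening: 0.001
t 5.3 jig [-125.4   -4.5  230.1] F [ 1.  -0.7  0.1] open 0.0
toolaxes in jig (cols)
 [[ 1.     0.     0.009]
 [ 0.    -1.    -0.005]
 [ 0.009  0.005 -1.   ]]
[-4.82487968e-01 -1.56223724e-01  1.95018988e+00  5.23665868e-04
  1.33711102e+00  1.06817311e+00]
```

View pics/s3.png

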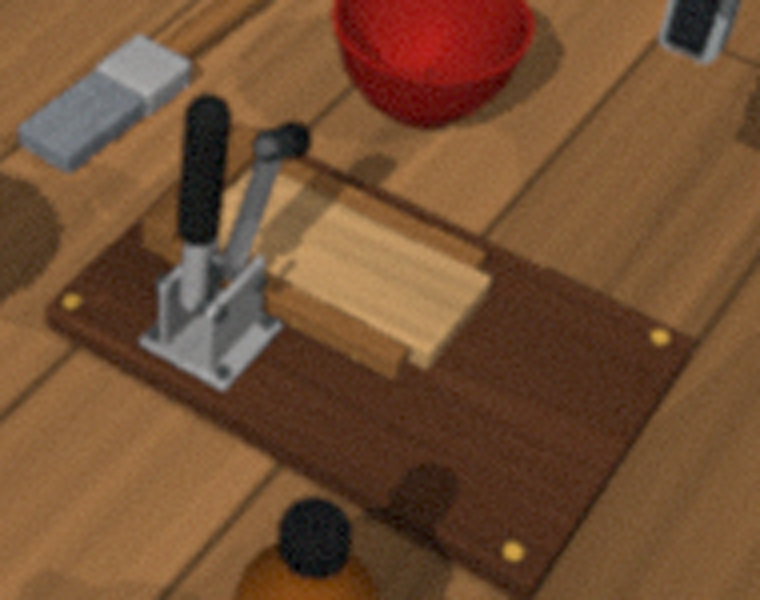

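View pics/t3.png

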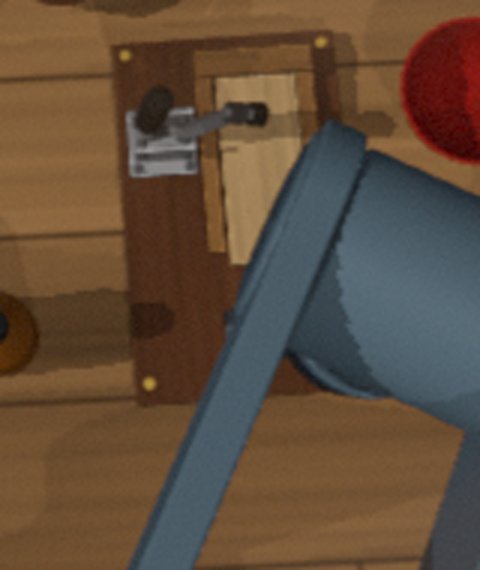

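The slat is tight against the stop (top crop row 75) and the tool is clear. Next I'll turn the tool by -90° so its x points to jig +y, and move above the handle's -y side.

```bash
python3 -m inch '[{"delta_pos":[0,0,0],"rotation":[0,0,-0.149]},{"delta_pos":[0,0,0],"rotation":[0,0,-0.149]},{"delta_pos":[0,0,0],"rotation":[0,0,-0.149]},{"delta_pos":[0,0,0],"rotation":[0,0,-0.149]},{"delta_pos":[0,0,0],"rotation":[0,0,-0.149]},{"delta_pos":[0,0,0],"rotation":[0,0,-0.149]},{"delta_pos":[0,0,0],"rotation":[0,0,-0.149]},{"delta_pos":[0,0,0],"rotation":[0,0,-0.149]},{"delta_pos":[0,0,0],"rotation":[0,0,-0.149]},{"delta_pos":[0,0,0],"rotation":[0,0,-0.149]}]' >/dev/null
python3 -m inch '[{"delta_pos":[0,0,0],"rotation":[0,0,-0.081]},{"delta_pos":[0.9,3.2,0],"rotation":[0,0,0]},{"delta_pos":[0.9,3.2,0],"rotation":[0,0,0]},{"delta_pos":[0.9,3.2,0],"rotation":[0,0,0]},{"delta_pos":[0.9,3.2,0],"rotation":[0,0,0]},{"delta_pos":[0.9,3.2,0],"rotation":[0,0,0]},{"delta_pos":[0,0,0],"rotation":[0,0,0]},{"delta_pos":[0,0,0],"rotation":[0,0,0]}]'; python3 st.py
python3 - <<'E'
from h import *
b=cam("side")["color"][80:280,200:430,::-1]
cv2.imwrite("pics/s4.png",cv2.resize(b,None,fx=3,fy=3,interpolation=2))
E
```

```text
time_s: 7.2
eef_pos: [0.5803, -0.0395, 0.2226]
eef_rot: [-0.002, 0.7, 0.714, -0.001]
wrist_force: [-0.4, -0.0, -0.7]
opening: -0.001
t 7.2 jig [ 30.9  42.4 222.6] F [-0.4 -0.  -0.7] open -0.0
toolaxes in jig (cols)
 [[-0.001  1.    -0.004]
 [ 1.     0.001  0.001]
 [ 0.001 -0.004 -1.   ]]
```

View pics/s4.png

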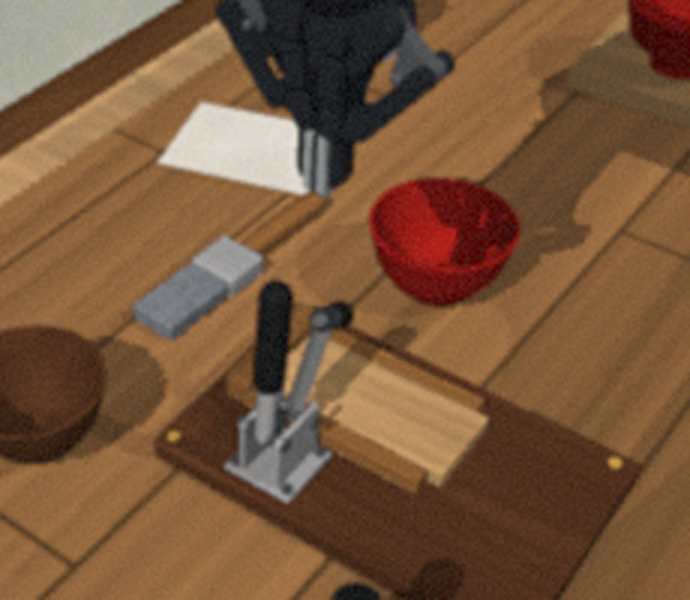

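The fingers (tip at about (318,190) in the crop) are above and to the -y side of the handle. I'll go down to z≈147, above the hold-down arm.

```bash
python3 -m inch '[{"delta_pos":[-0.2,0.3,2.5],"rotation":[0,0,0]},{"delta_pos":[0,0,2.5],"rotation":[0,0,0]},{"delta_pos":[0,0,2],"rotation":[0,0,0]},{"delta_pos":[0,0,0.5],"rotation":[0,0,0]},{"delta_pos":[0,0,0],"rotation":[0,0,0]}]'; python3 st.py
python3 - <<'E'
from h import *
b=cam("side")["color"][80:280,200:430,::-1]
cv2.imwrite("pics/s5.png",cv2.resize(b,None,fx=3,fy=3,interpolation=2))
E
```

```text
time_s: 7.75
eef_pos: [0.5831, -0.0421, 0.1495]
eef_rot: [-0.001, 0.7, 0.714, -0.001]
wrist_force: [-0.4, -0.3, 0.5]
opening: 0.001
t 7.75 jig [ 33.6  39.7 149.5] F [-0.4 -0.3  0.5] open 0.0
toolaxes in jig (cols)
 [[ 0.     1.    -0.002]
 [ 1.    -0.     0.001]
 [ 0.001 -0.002 -1.   ]]
```

View pics/s5.png

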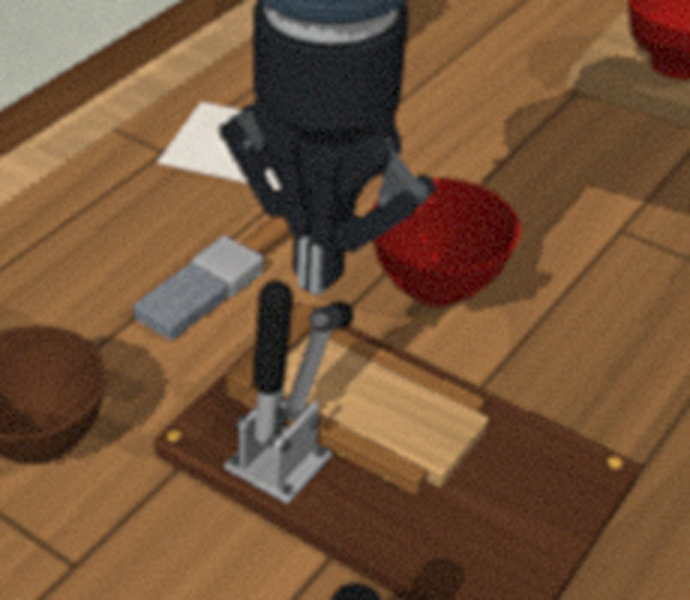

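```bash
python3 - <<'E'
import numpy as np
h=10.5;r=82
for th in np.arange(0.1,1.46,.1):
    f=th-.1; y=86.5+r*np.sin(f)-10*np.cos(f)-h; z=60+r*np.cos(f)+10*np.sin(f)
    print(round(th,2),round(y,1),round(z,1))
E
```

```text
0.1 66.0 142.0
0.2 74.2 142.6
0.3 82.5 142.4
0.4 90.7 141.3
0.5 98.7 139.4
0.6 106.5 136.8
0.7 114.0 133.3
0.8 121.2 129.2
0.9 127.9 124.3
1.0 134.0 118.8
1.1 139.6 112.7
1.2 144.5 106.1
1.3 148.8 99.0
1.4 152.3 91.6
```

```bash
python3 -m inch '[{"delta_pos":[1.0,0.1,0.3],"rotation":[0,0,0]},{"delta_pos":[1.0,0,0.3],"rotation":[0,0,0]},{"delta_pos":[0.8,0,0.1],"rotation":[0,0,0]},{"delta_pos":[0.8,0,0],"rotation":[0,0,0]},{"delta_pos":[0.8,0,0],"rotation":[0,0,0]},{"delta_pos":[0.8,0,0.1],"rotation":[0,0,0]},{"delta_pos":[0.8,0,0.2],"rotation":[0,0,0]},{"delta_pos":[0,0,0],"rotation":[0,0,0]}]'; python3 st.py
python3 - <<'E'
from h import *
b=cam("side")["color"][80:280,200:430,::-1]
cv2.imwrite("pics/s6.png",cv2.resize(b,None,fx=3,fy=3,interpolation=2))
E
```

```text
time_s: 8.6
eef_pos: [0.5844, 0.0187, 0.1405]
eef_rot: [0.0, 0.7, 0.714, -0.0]
wrist_force: [-1.5, -4.7, 2.9]
opening: 0.001
t 8.6 jig [ 36.1 100.4 140.5] F [-1.5 -4.7  2.9] open 0.0
toolaxes in jig (cols)
 [[-0.001  1.     0.   ]
 [ 1.     0.001 -0.001]
 [-0.001  0.    -1.   ]]
```

View pics/s6.png

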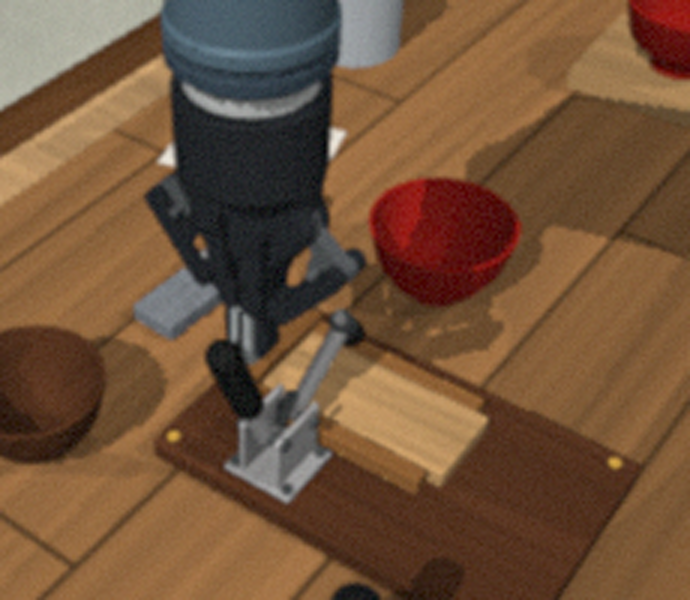

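The handle is leaning over with the fingertips behind it (contact near (235,350) in the crop). I'll continue along the arc.

```bash
python3 -m inch '[{"delta_pos":[0.65,0,0.35],"rotation":[0,0,0]},{"delta_pos":[0.75,0,0.35],"rotation":[0,0,0]},{"delta_pos":[0.7,0,0.42],"rotation":[0,0,0]},{"delta_pos":[0.65,0,0.5],"rotation":[0,0,0]},{"delta_pos":[0.6,0,0.55],"rotation":[0,0,0]},{"delta_pos":[0.55,0,0.6],"rotation":[0,0,0]},{"delta_pos":[0,0,0],"rotation":[0,0,0]}]'; python3 st.py
python3 - <<'E'
from h import *
b=cam("side")["color"][80:280,200:430,::-1]
cv2.imwrite("pics/s7.png",cv2.resize(b,None,fx=3,fy=3,interpolation=2))
E
```

```text
time_s: 9.35
eef_pos: [0.5842, 0.0581, 0.1131]
eef_rot: [0.0, 0.7, 0.714, 0.001]
wrist_force: [1.4, 0.5, 5.0]
opening: -0.004
t 9.35 jig [ 36.7 139.8 113.1] F [1.4 0.5 5. ] open -0.0
toolaxes in jig (cols)
 [[-0.     1.     0.002]
 [ 1.     0.     0.001]
 [ 0.001  0.002 -1.   ]]
```

View pics/s7.png

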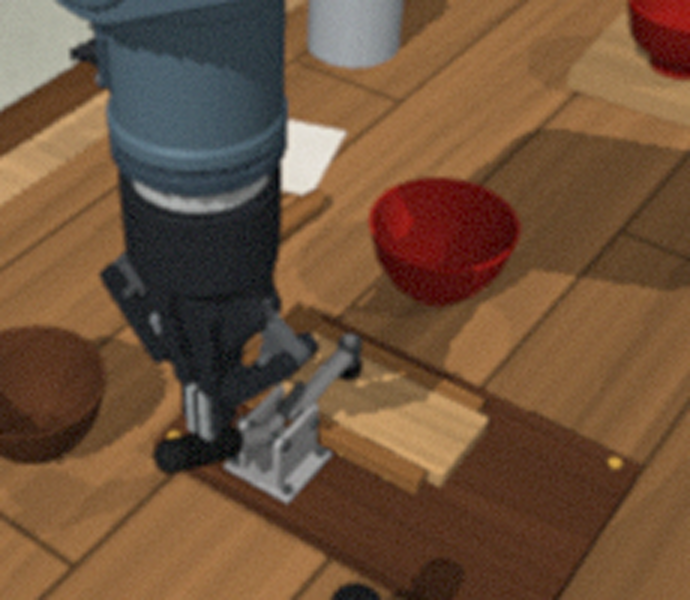

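The handle is nearly level and the pad is coming down. Now past the dead point.

```bash
python3 -m inch '[{"delta_pos":[0.5,0,0.65],"rotation":[0,0,0]},{"delta_pos":[0.4,0,0.7],"rotation":[0,0,0]},{"delta_pos":[0.35,0,0.75],"rotation":[0,0,0]},{"delta_pos":[0,0,0.2],"rotation":[0,0,0]},{"delta_pos":[0,0,0],"rotation":[0,0,0]}]'; python3 st.py
python3 - <<'E'
from h import *
b=cam("side")["color"][80:280,200:430,::-1]
cv2.imwrite("pics/s8.png",cv2.resize(b,None,fx=3,fy=3,interpolation=2))
E
```

```text
time_s: 9.9
eef_pos: [0.5823, 0.0698, 0.0885]
eef_rot: [-0.001, 0.7, 0.714, -0.001]
wrist_force: [0.3, -0.4, 0.5]
opening: -0.0
t 9.9 jig [ 35.  151.6  88.5] F [ 0.3 -0.4  0.5] open -0.0
toolaxes in jig (cols)
 [[-0.     1.    -0.002]
 [ 1.     0.     0.   ]
 [ 0.    -0.002 -1.   ]]
```

View pics/s8.png

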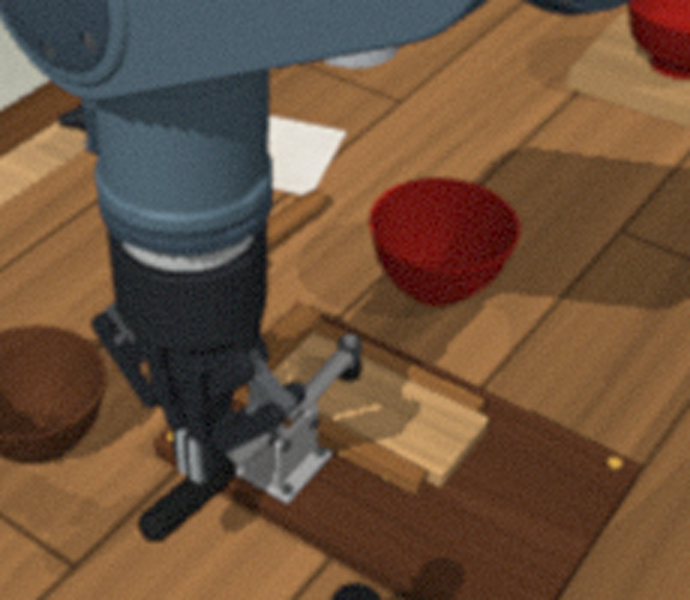

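The force is gone and the handle has dropped clear. I'll withdraw straight up, then back.

```bash
python3 -m inch '[{"delta_pos":[0,0,-1.5],"rotation":[0,0,0]},{"delta_pos":[0,0,-3],"rotation":[0,0,0]},{"delta_pos":[0,0,-4],"rotation":[0,0,0]},{"delta_pos":[0,0,-4],"rotation":[0,0,0]},{"delta_pos":[0,0,-2],"rotation":[0,0,0]},{"delta_pos":[-3,0,-1],"rotation":[0,0,0]},{"delta_pos":[-4.5,0,0],"rotation":[0,0,0]},{"delta_pos":[-4.5,0,0],"rotation":[0,0,0]},{"delta_pos":[-4.5,-1,0],"rotation":[0,0,0]},{"delta_pos":[-4.5,-2,0],"rotation":[0,0,0]}]'
python3 -m inch '[{"delta_pos":[-4,-3,0],"rotation":[0,0,0]},{"delta_pos":[-4,-3,0],"rotation":[0,0,0]},{"delta_pos":[-4,-3,0],"rotation":[0,0,0]},{"delta_pos":[-4,-3,0],"rotation":[0,0,0]},{"delta_pos":[-2,-2,0],"rotation":[0,0,0]},{"delta_pos":[0,0,0],"rotation":[0,0,0]},{"delta_pos":[0,0,0],"rotation":[0,0,0]}]'; python3 st.py
python3 - <<'E'
from h import *
a=cam("top")["color"]; cv2.imwrite("pics/t9f.png",a[:,:,::-1]); a=a[140:340,220:440,::-1]; b=cam("side")["color"]; cv2.imwrite("pics/s9f.png",b[:,:,::-1]);b=b[150:300,240:430,::-1]
cv2.imwrite("pics/t9.png",cv2.resize(a,None,fx=3,fy=3,interpolation=2)); cv2.imwrite("pics/s9.png",cv2.resize(b,None,fx=4,fy=4,interpolation=2))
E
```

```text
time_s: 10.95
eef_pos: [0.5577, -0.143, 0.2464]
eef_rot: [0.001, 0.7, 0.714, 0.0]
wrist_force: [0.0, 1.0, 0.8]
opening: 0.0
time_s: 11.65
eef_pos: [0.4208, -0.3244, 0.2459]
eef_rot: [0.001, 0.701, 0.713, 0.0]
wrist_force: [0.0, 0.6, 0.0]
opening: -0.001
t 11.65 jig [-134.2 -239.3  245.9] F [0.  0.6 0. ] open -0.0
toolaxes in jig (cols)
 [[ 0.002  1.     0.001]
 [ 1.    -0.002 -0.001]
 [-0.001  0.001 -1.   ]]
```

View pics/s9.png

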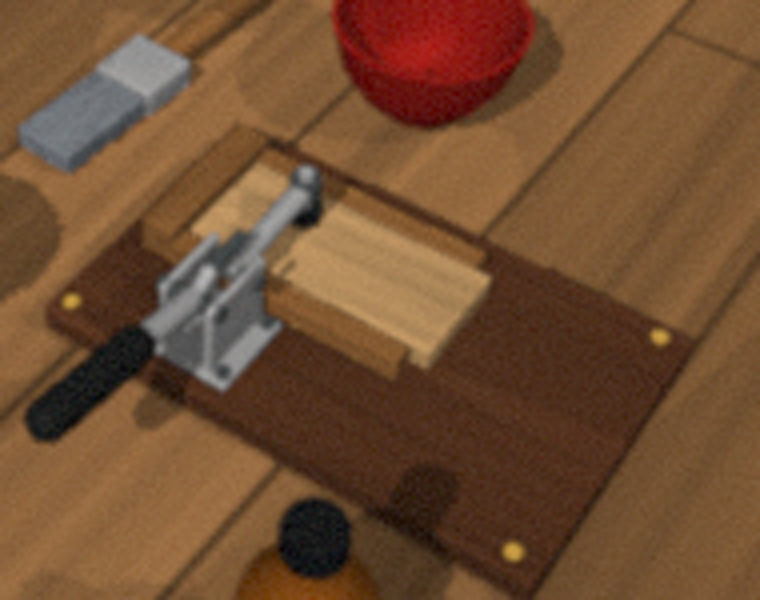

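View pics/t9.png

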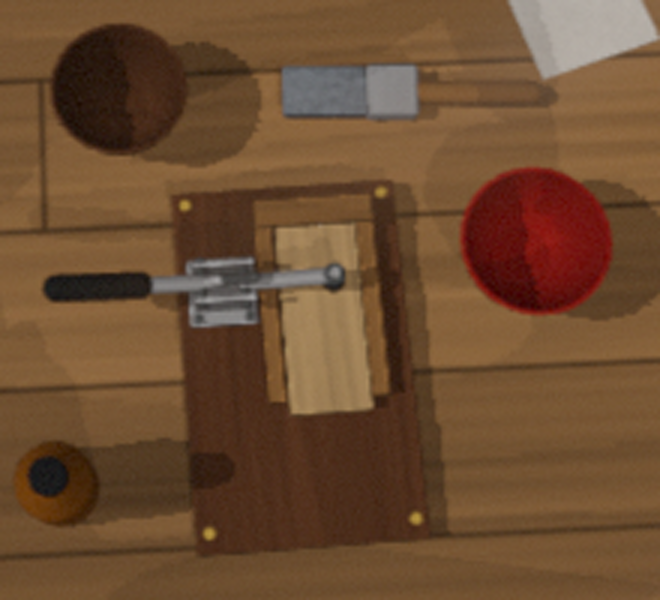

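View pics/t9f.png

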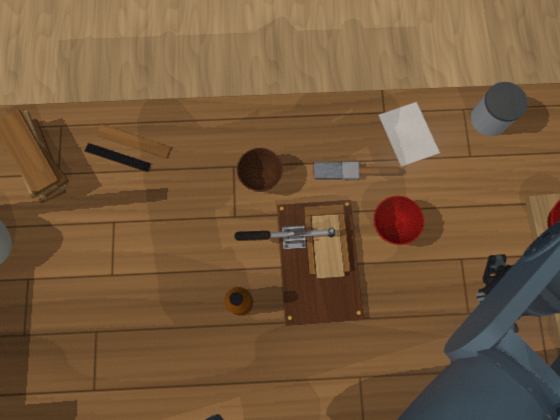

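The handle lies level toward +y (tip (45,287) in the top crop), the pad is on the slat at (333,277), and the slat is against the stop at row 224. The bystanders have not moved. Last I'll check the numbers.

```bash
python3 - <<'E'
from h import *
p=np.load("p.npy");T,S=cam("top"),cam("side")
t=lambda u:np.array(u)/3+[220,140]-.33
print("near",[Ji(p,ray(T,t(u),.032)).round(1) for u in[(291,414),(373,409)]],"far",[Ji(p,ray(T,t(u),.032)).round(1) for u in[(278,227),(354,223)]])
for th in(1.2,1.3,1.5):
    f=th-.1; P=J(p,[35,86.5+105*np.sin(f),60+105*np.cos(f)])
    print(th,(proj(S,P)-[240,150])*4,(proj(T,P)-[220,140])*3)
E
```

```text
near [array([-59.8,  28.3,  32. ]), array([-60.2, -31.6,  32. ])] far [array([80.1, 26.4, 32. ]), array([ 79.4, -30.7,  32. ])]
1.2 [[ 61.08156047 358.26357009]] [[ 67.53197124 278.41477438]]
1.3 [[ 55.71117022 379.67072909]] [[ 62.37655756 281.51729791]]
1.5 [[ 49.89377054 418.54275858]] [[ 56.62581004 287.57134294]]
```

Near end at -60 and far end at 80 mm, so the slat is home. The handle tip at about (46,420) in the side crop matches the 1.50 lock.

```bash
python3 -c "
from bench import *
print(hand_in())"
```

```text
the job is handed in; nothing more can be done
None
```

The slat is home against the end stop and the toggle clamp is locked, with the pad down on the slat. I handed the job in at about 12 s.

- **Slat:** I pushed its free end about 29 mm with the shut fingertips until it stopped, at about 7 N. The last pictures put its near end at jig x ≈ -60 mm and its far end at about 80 mm, which is home.
- **Clamp:** I pushed the handle along its arc past the dead point, and the push force dropped to zero as it snapped over. The handle tip in the side picture is within a few pixels of where it should be at the 1.50 lock.
- **Surroundings:** The two bowls, the bottle and the brush appear where they were in the first pictures. The hand is clear of everything, at a height of about 0.25 m.

None of the checks failed or disagreed.

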